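# Zero the tester, align the quarter-turn fastener, hold the panel shut

### The arm

A 6-joint arm with a two-finger parallel gripper is mounted at the origin on the work surface. World frame = base frame: x ahead of the robot, y to its left, z up, the work surface at z = 0. Lengths are in m, angles in rad, forces in N, time in s.
With the tool pointing down it reaches from about 0.275 to 0.825 m from the base axis. Payload 4.9 kg.
Tool frame: the origin (TCP) lies at the very end of the fingers, on their centre line; the grasp point (between the pads) lies 19 mm behind it (arm.pinch_z is the distance from the TCP to the grasp point, in m); z points along the fingers, y is the direction in which the jaws open and shut (so a half turn about z gives the same grasp; the last joint's range is limited). The gripper opens to 85 mm and grips with 20 to 120 N. Pads are 22 mm wide; open, the fingers measure 114 mm over their backs; the gripper's body (76 mm by 85 mm) begins 54 mm behind the grasp point. The pads swing forward as they close: fully open they stand 13 mm farther back than shut.
Start: joints at [-1.26, 0.326, -0.193, 1.052, 0, 1.437], TCP at [0.237, -0.496, 0.231] pointing down, gripper open.
Joint ranges: [-2.65, 2.65], [-0.97, 1.79], [-1.3, 1.35], [-1.93, 2.1], [-1.47, 1.37], [-3.14, 3.14]. Speed limits (rad/s): [2.57, 2.57, 3.14, 3.14, 3.14, 3.14].

### API

Orientations are given as a unit quaternion [w, x, y, z].
In Python, from rig import arm gives the robot as it stands.
- The arm moves only by the tool play_rows, never from a script. Its argument "steps" is a list of rows, each a list of 2 entries, a list of its own where there are three numbers: the shift along the tool's x, y, z in cm, then the turn, a rotation vector about the tool's x, y, z in units of 5 degrees (1.0 is 5 degrees). A call has 1 to 10 rows; each row is the pose to reach, as a shift and turn from the pose commanded when the call began, along the tool's axes at that moment; what a row does not reach only later rows make up. A row lasts 1/10 s, in which the tool goes at most 50 mm and 8.59 degrees, less where a joint would pass 70% of its speed; a pose out of reach is approached as far as the arm can. A call with a gripper value outside its range is refused whole. "jaw" is the gripper's target within -1 to 1 (shut at 1, half-way at 0, fully open at -1), set as the call begins (left out, the last holds). The fingers move at their own pace and stop on an object; "force" is the grip in N (left out, the last holds). Time passes only in rows, so rows that repeat a pose let the fingers close. It gives the time, the measured TCP pose, the force and the opening at its end, in the units of the state.
- arm.state(): the state, without advancing time (a new reading comes with each control period).
- arm.camera(name): name is "scene" or "top" or "wrist"; returns the picture (400x640x3 uint8, red, green, blue); there is no depth.
- arm.camera_model(name): a dict with "intrinsics" (3x3 intrinsics, pixels), "k1" (the pictures are not rectified: a ray, as slopes to the right and down, at radius r is drawn at 1 + k1 r^2 times it, then the intrinsics apply), "rvec" (rotation vector, rad) and "tvec" (3), from world to camera coordinates, as OpenCV has them; the wrist camera has in their place "tool_from_camera" (4x4, takes a point from camera to tool coordinates, whose origin is the TCP and whose axes are the flange's). Camera axes: x right, y down, z forward; pixel columns grow to the right and rows downward; lengths in m; the calibration is good to about 2 mm. A picture is of the moment at which its call begins: read the wrist's pose just before it. camera_model takes no time and is no camera call.
- arm.hand_in(): hands the job in, once; it reports no verdict.
Trained networks look in the newest picture that a camera, given by its name, has taken for a name from the list of things; names that differ only in an ending like _2 or _b are one class to them, and where a whole thing is asked for, a point or a joint stands for the part that bears it (a point fixed in the world has none). Each returns a list of dicts, best first, with "conf" (0 to 1); they miss things now and then, are a little off and sometimes report something else, mostly with a low value. They report only what shows in the picture. A call takes as long as a camera call.
- arm.spot_in(camera, name): "bbox" ([centre column, centre row, width, height] in pixels, round what is visible of it).
- arm.trace(camera, name): "mask" (400x640 bool, what is visible of it) and "bbox" ([centre column, centre row, width, height] in pixels, round what is visible of it).
- arm.mark_of(camera, name): "point" ([row, column] in pixels: a listed point, or the origin of a listed thing).
The state is a dict: "clock": time; "q": joint angles; "qd": joint speeds; "effort": joint torques, N m; "position": TCP position; "tool_rot": TCP orientation; "ft_force": force on the tool from outside, world axes, zero at the start; "torque": the same for the moment, N m; "width": opening from 0.0 (shut) to 1.0 (fully open).
Only numpy, scipy, OpenCV 4.12 (cv2) and the standard library are available. Lean on these libraries where they do the work, as an engineer would, in place of code of your own. Each camera call takes 0.05 s, during which the arm holds its last target. There are 200 camera calls.

### The job

Get the bench pump ready for its leak check: while its access panel still stands ajar, turn the leak tester's knob until the pointer reads zero (the long thick mark), then turn the quarter-turn fastener on the panel until the slot along its wing lines up with the two index marks. Then press the sprung panel fully home against the frame with the fingers, firmly but without leaning hard on it, and finish while still holding it pressed. Leave the screwdriver, jar and bobbin between the devices where they are.

Things in the scene. Friction and masses are not known exactly. Their poses are not given: they have to be found in the camera images.
- case: The bench pump, fixed: a cream box 240 (x) by 200 (y) by 80 mm high; its top face is an aluminium frame 80 mm above the table. Origin: centre of its underside. -x is its front, towards the robot, yaw within 0.3 rad. It and the tester may have swapped sides. The panel's hinge line runs along its y, 65 mm behind (+x of) the origin, 80 mm up.
- panel (a joint): Opening of the access panel, rad: 0 shut flat on the frame, 0.16 ajar at its stop, as it starts. Cream plate 160 mm from hinge to free front edge, 154 mm wide, 5 mm thick, top face 6 mm above the hinge line. A spring pushes it open: about 4 N at the front edge keeps it shut; let go, it springs up. If the fastener is not lined up, the tongue under it meets the frame and the panel cannot go home.
- panel_press (a point): A clear spot on the panel's top face for pressing, 130 mm in front of the hinge line, 45 mm to the left (case +y) of the panel's centre line. It moves with the panel; z is the panel's outward normal, x and y as the case's. With the panel shut it is 86 mm above the table. Other clear places on the panel do as well.
- fastener (a joint): Turn of the quarter-turn fastener, rad, about the panel's outward normal, anticlockwise from above positive: 0 = wing and the tongue below it lie along the line from hinge to front edge, in line with the two dark index marks and the slot in the frame. Starts at 0.7 to 1.45, turns from -0.5 to 1.6, about 0.05 N m of friction, stays where it is left.
- fastener_grip (a point): Centre of the fastener's steel wing, an upright bar 32 long, 10 wide, 20 mm high with a dark slot line along its top, on the panel's centre line 125 mm in front of the hinge. A flange 32 mm across, 4 mm thick lies below it; the panel's face is 14.5 mm below this point. x runs along the wing and turns with it; z is the turning axis, the panel's normal, tilted by the panel's opening.
- tester: The leak tester, fixed: a grey box 150 by 150 by 55 mm high with a round white dial 132 mm across on top (face 60 mm above the table). Origin: centre of its underside, straight below the knob. The zero mark, the longest and thickest on the dial, lies on its +x side, away from the robot; yaw within 0.4 rad.
- zero_knob (a joint): Turn of the knob and its pointer, rad, about the vertical, anticlockwise from above positive: 0 = pointer on the zero mark. Other marks are 0.35 rad apart. Starts at 0.5 to 1.45, turns from -1.6 to 1.6, about 0.04 N m of friction, stays where it is left.
- knob_grip (a point): Centre of the knob's black bar grip, 36 long, 12 wide, 22 mm high, over a skirt 40 mm across and 5 mm thick; the dial face is 16.5 mm below this point. x runs along the bar towards the pointer, a thin dark strip reaching 54 mm from the axis; z is up.
- screwdriver_grip (a point): Bystander: a screwdriver 180 mm long lying on the table between the two devices; point on its handle.
- jar_mid (a point): Bystander: a small closed jar, 38 mm across, 50 mm high; its centre.
- bobbin_mid (a point): Bystander: an aluminium bobbin, 40 mm across, 30 mm high; its centre.

How it is judged:
On the way, in this order (a step that is already met when the one before it is completed fails the run):
1. the tester's pointer is set to zero while the panel stands ajar (value of joint zero_knob between -0.12 and 0.12 rad and value of joint panel above 0.05 rad), for 0.2 s.
2. the fastener is lined up while the panel stands ajar (all of step 1 and value of joint fastener between -0.2 and 0.2 rad), for 0.2 s.
3. the fingers press the panel home (value of joint panel below 0.025 rad and contact force between panel and the fingers above 2.5 N), for 0.2 s.
At the end, for the whole second after the job is handed in: Pointer within 0.12 rad of zero, fastener within 0.2 rad of its marks, panel within 0.025 rad (about 4 mm at its front edge) of shut, and the fingers still pressing on it with 2.5 to 60 N (all of step 3 and value of joint zero_knob between -0.12 and 0.12 rad and value of joint fastener between -0.2 and 0.2 rad and contact force between panel and the fingers below 60 N); the arm keeps its last pose, push and grip.
It fails at once if a bystander between the devices is pushed more than 30 mm away (distance of any of screwdriver_grip, jar_mid, bobbin_mid from where it was at the start of the episode above 0.03 m).
It also fails if it takes over 67 s, if anything falls off the work surface, if the arm or the gripper's body presses on something with over 40 N, if the wrist force passes 120 N, or if a joint passes its speed limit or range.

## Working session

There is one attempt and no reset: what is moved stays moved. The work goes in short steps, Python scripts to look and compute and a tool call to move; the robot and the scene stay as the last step left them, time stands still between calls to the robot, and variables do not carry over. Pictures are saved under pics/ and viewed, about 8 in all and at most 12, crops included, and the job is handed in when it is done.

Besides the shell and the picture viewer there is one more tool, called after "Call:" as name(argument=value, ...), one argument or row to a line, values as JSON. play_rows: Moves the arm, as the interface text tells. Its arguments: {"type":"object","properties":{"steps":{"type":"array"},"jaw":{"type":"number"},"force":{"type":"number"}},"required":["steps"]}

```bash
mkdir -p pics; ls
cat > h.py <<'E'
import numpy as np, cv2
from scipy.spatial.transform import Rotation as R
from rig import arm
def cam(n, st=None):
    m=arm.camera_model(n); K=np.array(m["intrinsics"]); k1=m["k1"]
    if "rvec" in m:
        Rm=R.from_rotvec(np.ravel(m["rvec"])).as_matrix(); t=np.ravel(m["tvec"])
        return K,k1,Rm.T,-Rm.T@t
    T=np.array(m["tool_from_camera"]); w,x,y,z=st["tool_rot"]; Rt=R.from_quat([x,y,z,w]).as_matrix()
    return K,k1,Rt@T[:3,:3],Rt@T[:3,3]+np.array(st["position"])
def pix2plane(c,col,row,z):
    K,k1,Rw,o=c
    d=cv2.undistortPoints(np.array([[[col,row]]],float),K,np.array([k1,0,0,0],float)).ravel()
    v=Rw@np.array([d[0],d[1],1]); return o+v*(z-o[2])/v[2]
def proj(c,P):
    K,k1,Rw,o=c; p=(np.atleast_2d(P)-o)@Rw; s=p[:,:2]/p[:,2:]
    s=s*(1+k1*(s**2).sum(1,keepdims=True)); return s@K[:2,:2].T+K[:2,2]
def save(n,im,box=None,sc=1):
    if box: im=im[box[1]:box[3],box[0]:box[2]]
    im=cv2.resize(im,None,fx=sc,fy=sc,interpolation=cv2.INTER_CUBIC); cv2.imwrite(f"pics/{n}.png",im[:,:,::-1])
E
python3 - <<'E'
from h import *
im=arm.camera("top"); save("top",im); c=cam("top")
zs=dict(case=0,tester=0,knob_grip=.0765,fastener_grip=.12,panel_press=.107,screwdriver_grip=.012,jar_mid=.025,bobbin_mid=.015)
for n,z in zs.items():
    for r in arm.mark_of("top",n)[:2]:
        p=r["point"]; print(n,round(r["conf"],2),np.round(p,1),np.round(pix2plane(c,p[1],p[0],z),4))
print(arm.state()); print(c[3])
E
```

```text
pics
case 0.89 [200.9 233.5] [0.5679 0.1939 0.    ]
tester 0.72 [209.2 410.9] [ 0.5402 -0.199   0.    ]
knob_grip 0.79 [208.7 423.7] [ 0.5387 -0.2061  0.0765]
fastener_grip 0.66 [232.2 220.6] [0.5022 0.1944 0.12  ]
panel_press 0.85 [229.6 197.8] [0.5078 0.2421 0.107 ]
panel_press 0.28 [230.2 220.7] [0.5057 0.1973 0.107 ]
screwdriver_grip 0.57 [218.3 325.4] [ 0.5246 -0.0083  0.012 ]
jar_mid 0.72 [263.4 330.8] [ 0.4281 -0.0171  0.025 ]
bobbin_mid 0.63 [133.3 316.9] [0.7112 0.0057 0.015 ]
{'clock': 0.45, 'q': array([-1.26022586e+00,  3.26261421e-01, -1.92667419e-01,  1.05205689e+00,
        3.61674109e-06,  1.43658951e+00]), 'qd': array([-0.00048637, -0.00244562,  0.0008709 ,  0.00191135, -0.00160221,
        0.00230505]), 'effort': array([-1.66918617e-03, -4.42908025e+01,  2.62469584e+01,  4.00561985e-03,
       -2.03271984e-04, -5.98537326e-07]), 'position': array([ 0.23663427, -0.49643821,  0.23122172]), 'tool_rot': array([-9.44938912e-05,  9.75373389e-01,  2.20560068e-01, -6.53888537e-06]), 'ft_force': array([0.09733884, 0.51969243, 0.29842532]), 'torque': array([ 0.0428529 , -0.00246932,  0.09266607]), 'width': 0.999629201908004}
[0.51945264 0.01505426 0.85602244]
```

View pics/top.png

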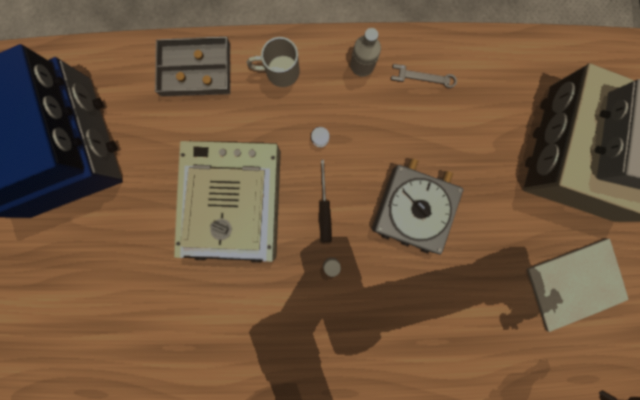

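The case is on the left and the tester on the right, with its knob at about (421,209). The pointer is at the upper left, near (402,192), and zero is near (430,184). The bystanders lie between the two. I'll go above the knob first.

```bash
cat >> h.py <<'E'
def down(yaw): # tool x along yaw, z down
    c,s=np.cos(yaw),np.sin(yaw); return np.array([[c,s,0],[s,-c,0],[0,0,-1.]])
def cur(st):
    w,x,y,z=st["tool_rot"]; return np.array(st["position"]),R.from_quat([x,y,z,w]).as_matrix()
def step(p,Rm,P,Rg):
    return np.round(Rm.T@(np.array(P)-p)*100,2), np.round(R.from_matrix(Rm.T@Rg).as_rotvec(degrees=True)/5,2)
E
python3 - <<'E'
from h import *
p,Rm=cur(arm.state())
print(step(p,Rm,[.539,-.206,.24],down(.445+1.45)))
print(np.round(arm.camera_model("wrist")["tool_from_camera"],3), arm.camera_model("wrist")["intrinsics"])
E
```

```text
(array([ 39.79, -13.21,  -0.87]), array([ -0.  ,  -0.  , -16.62]))
[[-0.001 -0.958 -0.285  0.072]
 [ 1.    -0.001 -0.002  0.   ]
 [ 0.001 -0.285  0.958 -0.143]
 [ 0.     0.     0.     1.   ]] [[277.38854624   0.         318.07059866]
 [  0.         277.38854624 197.8101016 ]
 [  0.           0.           1.        ]]
```

Call:
play_rows(
  steps=[
    [[4,-1.3,0],[0,0,-1.6]],
    [[8,-2.6,0],[0,0,-3.2]],
    [[12,-4,0],[0,0,-4.8]],
    [[16,-5.3,0],[0,0,-6.4]],
    [[20,-6.6,0],[0,0,-8]],
    [[24,-7.9,0],[0,0,-9.6]],
    [[28,-9.2,0],[0,0,-11.2]],
    [[32,-10.6,0],[0,0,-12.8]],
    [[36,-11.9,0],[0,0,-14.4]],
    [[39.8,-13.2,-0.9],[0,0,-16]],
  ],
)

```text
clock: 1.45
position: [0.5397, -0.2043, 0.2394]
tool_rot: [-0.001, 0.603, 0.798, -0.0]
ft_force: [0.8, -0.1, 0.1]
width: 1.002
```

Call:
play_rows(
  steps=[
    [[0,0,0],[0,0,-1.6]],
    [[0,0,0],[0,0,-3.2]],
    [[0,0,0],[0,0,-4.8]],
    [[0,0,0],[0,0,-6.4]],
    [[0,0,0],[0,0,-8]],
    [[0,0,0],[0,0,-9.6]],
    [[0,0,0],[0,0,-11.2]],
    [[0,0,0],[0,0,-12.8]],
    [[0,0,0],[0,0,-14.4]],
    [[0,0,0],[0,0,-16]],
  ],
)

```text
clock: 2.45
position: [0.5391, -0.2061, 0.2403]
tool_rot: [-0.0, -0.051, 0.999, -0.0]
ft_force: [-0.2, -0.7, -0.2]
width: 0.997
```

Call:
play_rows(
  steps=[
    [[0,0,0],[0,0,-1.6]],
    [[0,0,0],[0,0,-3.2]],
    [[0,0,0],[0,0,-4.8]],
    [[0,0,0],[0,0,-6.4]],
    [[0,0,0],[0,0,-8]],
    [[0,0,0],[0,0,-8.6]],
    [[0,0,0],[0,0,-8.6]],
    [[0,0,0],[0,0,-8.6]],
  ],
)

```text
clock: 3.25
position: [0.5391, -0.2061, 0.2403]
tool_rot: [-0.0, -0.41, 0.912, 0.0]
ft_force: [0.2, -0.5, -0.3]
width: 1.001
```

Run:
```python
from h import *
st=arm.state(); p,Rm=cur(st); print(st["clock"],p,st["q"],np.arctan2(Rm[1,0],Rm[0,0]))
im=arm.camera("wrist"); c=cam("wrist",st); save("w1",im)
for n,z in dict(knob_grip=.0765).items():
    for r in arm.mark_of("wrist",n)[:2]:
        q=r["point"]; print(n,round(r["conf"],2),np.round(q,1),np.round(pix2plane(c,q[1],q[0],z),4))
# dial rectified: 150mm square about knob at z=.06, image up = world +x, left=+y
import cv2
C=pix2plane(c,arm.mark_of("wrist","knob_grip")[0]["point"][1],arm.mark_of("wrist","knob_grip")[0]["point"][0],.0765)
g=np.linspace(-.075,.075,500); X,Y=np.meshgrid(-g,-g,indexing="ij")
P=np.stack([C[0]+X.ravel(),C[1]+Y.ravel(),np.full(X.size,.060)],1); uv=proj(c,P).astype(np.float32)
rec=cv2.remap(im,uv[:,0].reshape(500,500),uv[:,1].reshape(500,500),cv2.INTER_LINEAR); save("rec1",rec)
```

```text
3.25 [ 0.53912617 -0.20607876  0.24027133] [-4.92983031e-01  3.71208745e-01 -1.03510016e-01  1.09612106e+00
  1.53385312e-05 -1.33798166e+00] -2.296594022551162
knob_grip 0.84 [186.7 321.6] [ 0.5396 -0.1995  0.0765]
```

View pics/rec1.png

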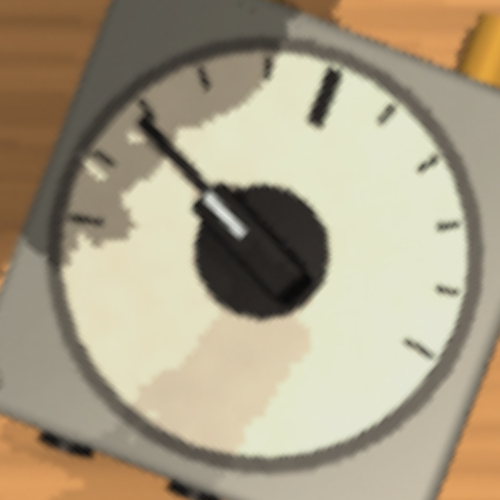

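The dial centre is at about (265,254) in the rectified view, zero is at (325,97) and the pointer tip at (145,120). That puts the knob at about +1.07 rad. I'll descend, grip it and turn.

Call:
play_rows(
  steps=[
    [[0,0.2,4],[0,0,1.5]],
    [[0,0.2,8],[0,0,1.5]],
    [[0,0.2,12],[0,0,1.5]],
    [[0,0.2,14],[0,0,1.5]],
    [[0,0.2,15.5],[0,0,1.5]],
    [[0,0.2,16.5],[0,0,1.5]],
    [[0,0.2,17.2],[0,0,1.5]],
    [[0,0.2,17.2],[0,0,1.5]],
  ],
  jaw=-0.2,
)

```text
clock: 4.25
position: [0.5374, -0.2047, 0.0678]
tool_rot: [-0.0, -0.35, 0.937, 0.0]
ft_force: [-1.1, -0.3, 0.2]
width: 0.6
```

Call:
play_rows(
  steps=[
    [[0,0,0],[0,0,0]],
    [[0,0,0],[0,0,0]],
    [[0,0,0],[0,0,0]],
    [[0,0,0],[0,0,0]],
    [[0,0,0],[0,0,0]],
    [[0,0,0],[0,0,0]],
  ],
  jaw=1,
  force=30,
)

```text
clock: 4.85
position: [0.5379, -0.2044, 0.0693]
tool_rot: [0.0, -0.35, 0.937, 0.0]
ft_force: [-1.4, 2.0, 5.6]
width: 0.13
```

Call:
play_rows(
  steps=[
    [[0,0,-0.1],[0,0,1.2]],
    [[0,0,-0.1],[0,0,2.5]],
    [[0,0,-0.1],[0,0,3.7]],
    [[0,0,-0.1],[0,0,4.9]],
    [[0,0,-0.1],[0,0,6.1]],
    [[0,0,-0.1],[0,0,7.3]],
    [[0,0,-0.1],[0,0,8.6]],
    [[0,0,-0.1],[0,0,9.8]],
    [[0,0,-0.1],[0,0,11]],
    [[0,0,-0.1],[0,0,12.2]],
  ],
)

```text
clock: 5.85
position: [0.5376, -0.2036, 0.0693]
tool_rot: [-0.0, 0.176, 0.984, 0.001]
ft_force: [0.0, 3.9, -0.1]
width: 0.134
```

Call:
play_rows(
  steps=[
    [[0,0,0],[0,0,0]],
    [[0,0,0],[0,0,0]],
    [[0,0,0],[0,0,0]],
  ],
)

```text
clock: 6.15
position: [0.5376, -0.2036, 0.0693]
tool_rot: [-0.0, 0.172, 0.985, 0.001]
ft_force: [0.3, 5.8, 0.8]
width: 0.134
```

Call:
play_rows(
  steps=[
    [[0,0,0],[0,0,0]],
    [[0,0,0],[0,0,0]],
    [[0,0,0],[0,0,0]],
    [[0,0,-2],[0,0,0]],
    [[0,0,-4],[0,0,0]],
    [[0,0,-8],[0,0,0]],
    [[0,0,-12],[0,0,0]],
    [[0,0,-16],[0,0,0]],
    [[0,0,-17],[0,0,0]],
    [[0,0,-17],[0,0,0]],
  ],
  jaw=-0.5,
)

```text
clock: 7.15
position: [0.5389, -0.2058, 0.2414]
tool_rot: [0.002, 0.174, 0.985, -0.001]
ft_force: [0.2, -0.6, 0.0]
width: 0.752
```

Run:
```python
from h import *
st=arm.state(); p,Rm=cur(st); print(st["clock"],p,np.arctan2(Rm[1,0],Rm[0,0]))
im=arm.camera("wrist"); c=cam("wrist",st)
C=np.array([.538,-.2045])
g=np.linspace(-.075,.075,500); X,Y=np.meshgrid(-g,-g,indexing="ij")
P=np.stack([C[0]+X.ravel(),C[1]+Y.ravel(),np.full(X.size,.060)],1); uv=proj(c,P).astype(np.float32)
rec=cv2.remap(im,uv[:,0].reshape(500,500),uv[:,1].reshape(500,500),cv2.INTER_LINEAR); save("rec2",rec)
```

```text
7.15 [ 0.53886901 -0.20576796  0.24142245] 2.792294207243465
```

View pics/rec2.png

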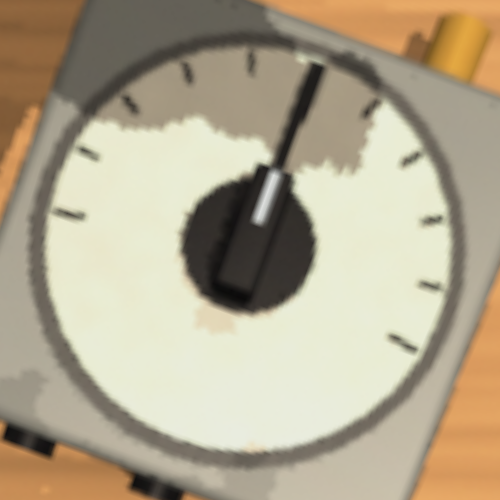

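The pointer covers the zero mark at about (315,75), midway between the neighbouring marks, so the knob is set. Next I'll go above the fastener.

Call:
play_rows(
  steps=[
    [[1.7,3.6,-0.4],[0,0,-1.6]],
    [[3.4,7.3,-0.8],[0,0,-3.2]],
    [[5.2,10.9,-1.2],[0,0,-4.8]],
    [[6.9,14.5,-1.6],[0,0,-6.4]],
    [[8.6,18.2,-2],[0,0,-8]],
    [[10.3,21.8,-2],[0,0,-9.6]],
    [[12,25.4,-2],[0,0,-11.2]],
    [[13.8,29,-2],[0,0,-12.8]],
    [[15.5,32.7,-2],[0,0,-14.4]],
    [[17.2,36.3,-2],[0,0,-16]],
  ],
)

```text
clock: 8.2
position: [0.4988, 0.1964, 0.2568]
tool_rot: [-0.002, -0.502, 0.865, 0.0]
ft_force: [1.7, 0.0, -0.3]
width: 0.752
```

Call:
play_rows(
  steps=[
    [[0,0,0],[0,0,0]],
    [[0,0,0],[0,0,0]],
    [[0,0,0],[0,0,0]],
  ],
)

```text
clock: 8.5
position: [0.4998, 0.1941, 0.2579]
tool_rot: [-0.001, -0.499, 0.867, 0.0]
ft_force: [0.8, -0.0, 0.0]
width: 0.753
```

Run:
```python
from h import *
st=arm.state(); p,Rm=cur(st); print(st["clock"],p,np.arctan2(Rm[1,0],Rm[0,0]))
im=arm.camera("wrist"); c=cam("wrist",st)
for n,z in dict(fastener_grip=.1192,panel_press=.106,).items():
    for r in arm.mark_of("wrist",n)[:2]:
        q=r["point"]; print(n,round(r["conf"],2),np.round(q,1),np.round(pix2plane(c,q[1],q[0],z),4))
C=np.array([.50,.194])
g=np.linspace(-.09,.09,600); X,Y=np.meshgrid(-g,-g,indexing="ij")
P=np.stack([C[0]+X.ravel(),C[1]+Y.ravel(),np.full(X.size,.106)],1); uv=proj(c,P).astype(np.float32)
rec=cv2.remap(im,uv[:,0].reshape(600,600),uv[:,1].reshape(600,600),cv2.INTER_LINEAR); save("rec3",rec)
```

```text
8.5 [0.49976786 0.19414363 0.25793176] -2.096317923847046
fastener_grip 0.8 [197.9 313.3] [0.5094 0.2011 0.1192]
fastener_grip 0.62 [ 42.6 216.8] [0.5105 0.03   0.1192]
panel_press 0.81 [220.9 335. ] [0.5041 0.2403 0.106 ]
```

View pics/rec3.png

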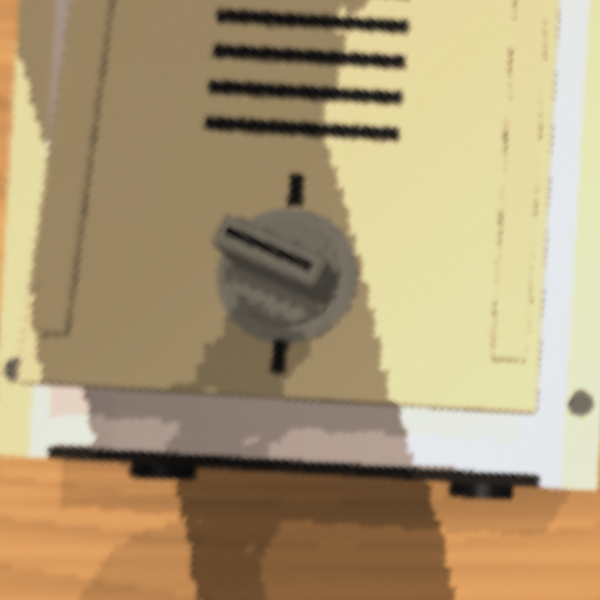

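The wing slot runs from (228,230) to (312,267), and the flange centre is at (288,275). The lines of constant height give a case yaw of about -0.06, so the fastener is at about +1.22 rad. I'll grip it along the tilted normal.

Run:
```python
from h import *
p,Rm=cur(arm.state())
Pn=R.from_euler("z",-.06).as_matrix()@R.from_euler("y",.16).as_matrix()
G=Pn@down(1.22-np.pi); g=np.array([.5095,.197,.1205]); n=Pn[:,2]
for h in (.06,-.009): print(step(p,Rm,g+h*n,G))
```

```text
(array([-1.16, -1.49,  7.91]), array([-1.68,  0.72, -1.32]))
(array([-0.67, -0.51, 14.73]), array([-1.68,  0.72, -1.32]))
```

Call:
play_rows(
  steps=[
    [[-0.6,-0.8,3],[-1,0.4,-0.8]],
    [[-1.2,-1.5,6],[-1.7,0.7,-1.3]],
    [[-1.2,-1.5,7.9],[-1.7,0.7,-1.3]],
    [[-1,-1.2,10],[-1.7,0.7,-1.3]],
    [[-0.9,-0.9,12],[-1.7,0.7,-1.3]],
    [[-0.8,-0.7,13.5],[-1.7,0.7,-1.3]],
    [[-0.7,-0.5,14.6],[-1.7,0.7,-1.3]],
    [[-0.7,-0.5,14.6],[-1.7,0.7,-1.3]],
    [[-0.7,-0.5,14.6],[-1.7,0.7,-1.3]],
  ],
  jaw=-0.2,
)

```text
clock: 9.55
position: [0.5085, 0.1984, 0.1137]
tool_rot: [-0.063, -0.546, 0.834, 0.049]
ft_force: [0.4, -0.5, 0.4]
width: 0.599
```

Call:
play_rows(
  steps=[
    [[0,0,0],[0,0,0]],
    [[0,0,0],[0,0,0]],
    [[0,0,0],[0,0,0]],
    [[0,0,0],[0,0,0]],
    [[0,0,0],[0,0,0]],
    [[0,0,0],[0,0,0]],
  ],
  jaw=1,
  force=30,
)

```text
clock: 10.15
position: [0.5089, 0.1987, 0.1137]
tool_rot: [-0.063, -0.547, 0.834, 0.048]
ft_force: [2.6, -0.3, 2.0]
width: 0.111
```

Call:
play_rows(
  steps=[
    [[0,0,0],[0,0,1.4]],
    [[0,0,0],[0,0,2.8]],
    [[0,0,0],[0,0,4.2]],
    [[0,0,0],[0,0,5.6]],
    [[0,0,0],[0,0,7]],
    [[0,0,0],[0,0,8.4]],
    [[0,0,0],[0,0,9.8]],
    [[0,0,0],[0,0,11.2]],
    [[0,0,0],[0,0,12.6]],
    [[0,0,0],[0,0,14]],
  ],
)

```text
clock: 11.15
position: [0.5096, 0.1978, 0.1136]
tool_rot: [-0.079, 0.033, 0.996, 0.003]
ft_force: [3.6, -3.6, 1.2]
width: 0.103
```

Call:
play_rows(
  steps=[
    [[0,0,0],[0,0,0]],
    [[0,0,0],[0,0,0]],
    [[0,0,0],[0,0,0]],
  ],
)

```text
clock: 11.45
position: [0.5095, 0.1978, 0.1137]
tool_rot: [-0.079, 0.031, 0.996, 0.003]
ft_force: [3.5, -3.9, 2.0]
width: 0.109
```

Call:
play_rows(
  steps=[
    [[0,0,0],[0,0,0]],
    [[0,0,0],[0,0,0]],
    [[0,0,0],[0,0,0]],
    [[0,0,-2],[0,0,0]],
    [[0,0,-4],[0,0,0]],
    [[0,0,-8],[0,0,0]],
    [[0,0,-12],[0,0,0]],
    [[0,0,-12],[0,0,0]],
    [[0,0,-12],[0,0,0]],
  ],
  jaw=-0.4,
)

```text
clock: 12.35
position: [0.5276, 0.1975, 0.2323]
tool_rot: [-0.079, 0.03, 0.996, 0.004]
ft_force: [-0.8, -0.3, -0.5]
width: 0.7
```

Run:
```python
from h import *
st=arm.state(); p,Rm=cur(st); print(st["clock"],p,st["q"],np.arctan2(Rm[1,0],Rm[0,0]))
im=arm.camera("wrist"); c=cam("wrist",st)
C=np.array([.50,.194])
g=np.linspace(-.09,.09,600); X,Y=np.meshgrid(-g,-g,indexing="ij")
P=np.stack([C[0]+X.ravel(),C[1]+Y.ravel(),np.full(X.size,.106)],1); uv=proj(c,P).astype(np.float32)
rec=cv2.remap(im,uv[:,0].reshape(600,600),uv[:,1].reshape(600,600),cv2.INTER_LINEAR); save("rec4",rec)
```

```text
12.35 [0.52756854 0.19753921 0.23231368] [0.20312491 0.46924081 0.01360978 1.26782189 0.04431976 0.26058293] 3.080997250788646
```

View pics/rec4.png

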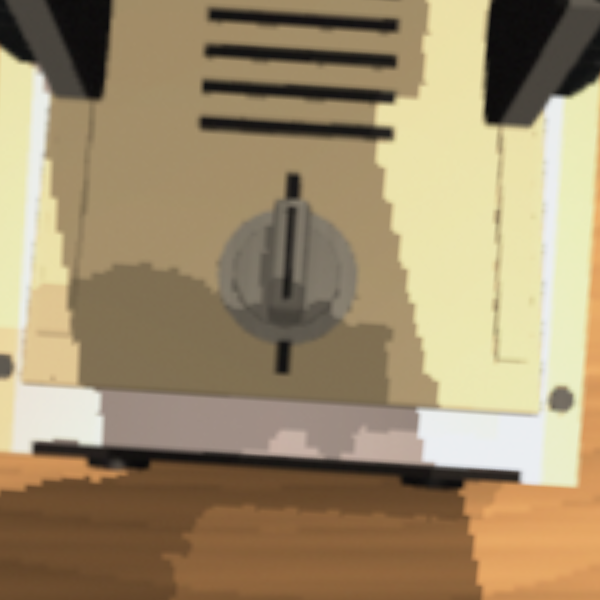

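The slot lines up with both index marks, at (293,185) and (283,357). Next I'll shut the jaws and go above the press point.

Run:
```python
from h import *
p,Rm=cur(arm.state())
for z in (.16,.13): print(step(p,Rm,[.505,.243,z],down(3.081)))
```

```text
(array([1.26, 4.41, 7.42]), array([ 0.03, -1.85, -0.  ]))
(array([ 0.78,  4.4 , 10.39]), array([ 0.03, -1.85, -0.  ]))
```

Call:
play_rows(
  steps=[
    [[0.4,2,0],[0,-0.6,0]],
    [[0.9,4.4,2],[0,-1.2,0]],
    [[1.2,4.4,5],[0,-1.85,0]],
    [[1.3,4.4,7.4],[0,-1.85,0]],
    [[1,4.4,9],[0,-1.85,0]],
    [[0.8,4.4,10.4],[0,-1.85,0]],
    [[0.8,4.4,10.4],[0,-1.85,0]],
    [[0.8,4.4,10.4],[0,-1.85,0]],
    [[0.8,4.4,10.4],[0,-1.85,0]],
  ],
  jaw=1,
  force=30,
)

```text
clock: 13.3
position: [0.5056, 0.243, 0.1307]
tool_rot: [0.001, 0.031, 1.0, 0.001]
ft_force: [1.0, -1.0, 0.8]
width: -0.005
```

Call:
play_rows(
  steps=[
    [[0,0,1],[0,0,0]],
    [[0,0,2],[0,0,0]],
    [[0,0,2.5],[0,0,0]],
    [[0,0,3],[0,0,0]],
    [[0,0,3.5],[0,0,0]],
    [[0,0,3.8],[0,0,0]],
    [[0,0,4.1],[0,0,0]],
    [[0,0,4.3],[0,0,0]],
    [[0,0,4.3],[0,0,0]],
    [[0,0,4.3],[0,0,0]],
  ],
)

```text
clock: 14.3
position: [0.5055, 0.243, 0.0875]
tool_rot: [0.001, 0.031, 1.0, 0.001]
ft_force: [-2.7, -0.6, 4.3]
width: 0.0
```

Call:
play_rows(
  steps=[
    [[0,0,0.1],[0,0,0]],
    [[0,0,0.1],[0,0,0]],
    [[0,0,0.2],[0,0,0]],
    [[0,0,0.2],[0,0,0]],
    [[0,0,0.2],[0,0,0]],
  ],
)

```text
clock: 14.8
position: [0.5057, 0.2431, 0.0859]
tool_rot: [0.001, 0.031, 1.0, 0.001]
ft_force: [-3.8, -1.4, 7.3]
width: 0.003
```

Call:
play_rows(
  steps=[
    [[0,0,0.1],[0,0,0]],
    [[0,0,0.1],[0,0,0]],
    [[0,0,0.1],[0,0,0]],
  ],
)

```text
clock: 15.1
position: [0.5057, 0.2431, 0.0857]
tool_rot: [0.001, 0.031, 1.0, 0.001]
ft_force: [-6.3, -1.1, 13.6]
width: 0.002
```

The force has jumped while z barely changed, at 0.0857 m against 0.086 m expected, so the panel is home. I'll check it in one picture.

Run:
```python
from h import *
im=arm.camera("top"); c=cam("top")
a=arm.camera("wrist"); top=im[130:290,150:480]
top=cv2.resize(top,None,fx=2,fy=2,interpolation=cv2.INTER_CUBIC); s=cv2.resize(arm.camera("scene"),(660,412))
save("chk",np.vstack([top,s])[:600] if False else np.vstack([cv2.resize(top,(660,280)),cv2.resize(s,(660,320))]))
for n,z in dict(screwdriver_grip=.012,jar_mid=.025,bobbin_mid=.015).items():
    for r in arm.mark_of("top",n)[:1]:
        p=r["point"]; print(n,round(r["conf"],2),np.round(pix2plane(c,p[1],p[0],z),4))
st=arm.state(); print(st["clock"],st["position"],st["ft_force"])
```

```text
screwdriver_grip 0.8 [ 0.5309 -0.0072  0.012 ]
jar_mid 0.72 [ 0.4195 -0.0177  0.025 ]
bobbin_mid 0.61 [6.997e-01 3.000e-04 1.500e-02]
15.4 [0.50570212 0.24308473 0.08573814] [-5.14286485 -1.27921715 13.08926567]
```

View pics/chk.png

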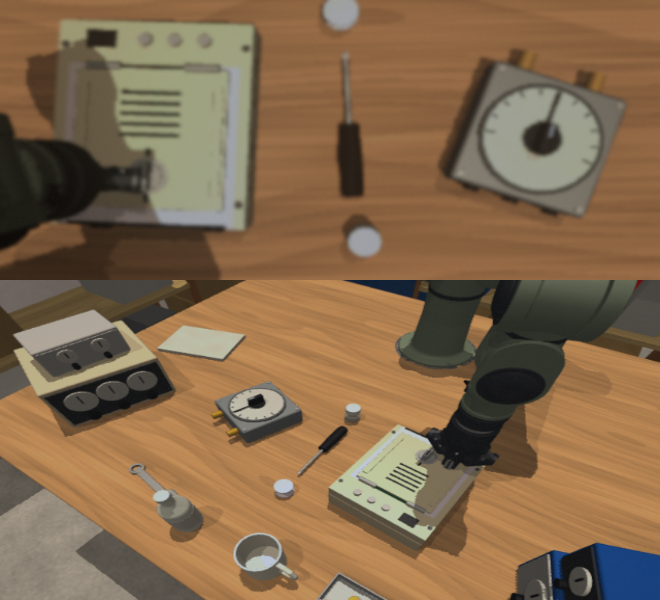

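The pointer is on zero near (555,95), the panel lies flat under the fingers, and the bystanders are in place. Handing in.

```bash
python3 -c "
from rig import arm
print(arm.hand_in()); s=arm.state(); print(s['clock'],s['position'],s['ft_force'])"
```

```text
the job is handed in; nothing more can be done
None
the job is handed in; nothing more can be done
```

I set the tester's knob to zero, lined up the fastener with its marks while the panel stood ajar, then pressed the panel shut. I handed in with the fingers still holding it, about 15.4 s into the 67 s allowed; no verdict was reported.

- **Knob:** the pointer covered the zero mark in the close-up after the turn. It still read zero in the last overview.
- **Fastener:** the slot lay in line with both index marks in the close-up before pressing. The arm hides it in the last overview. The panel went fully down, which a misaligned tongue would have stopped.
- **Panel:** the fingertips were at 85.7 mm, against 86 mm expected when shut. They pressed with about 13 N upward reaction and about 5 N sideways.
- **Bystanders:** the network's positions differed from the start by about 6 mm for the screwdriver, 9 mm for the jar and 13 mm for the bobbin. The arm never went near them, so I take this as detection noise; the picture shows them in place.

I could not read the force or pose after handing in, because the robot gives no more readings then.

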